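Snap the orange clip shut with the bench-held pliers

TASK

Two pairs of pliers are clamped in stands on the desk. Press down the raised handle of the pair that has the orange clip in its jaws until the clip snaps shut, then let go so that the handle springs back up. Leave the pair with the white clip alone.

Things in the scene. Friction and masses are not known exactly. Their poses are not given: they have to be found in the camera images.
- orange_pad (a point): Centre of the top of the black press pad (34 x 24 mm, 3 grey ribs) on the raised handle of the pliers holding the orange clip. 129 mm above the desk when up, sloping 16 degrees (end near the robot higher, so it is met about 3 mm early). Press from above with 3 to 7 N: it swings down 25 mm to a hard stop, shifting 13 mm towards the robot, and springs back up. Nothing within 60 mm stands higher.
- orange_pliers (a joint): Closing angle of these pliers, rad: 0 = handle up, jaws open; 0.28 = at the hard stop. Steel, black grips, 175 mm long, lower handle clamped in a grey stand fixed to the desk (base 215 x 56 mm); handles point roughly to the robot, jaws and clip away. Pivot 82 mm beyond the pad, 70 mm above the desk.
- orange_clip (a joint): Angle of the lower leaf of the orange plastic clip (two leaves 32 mm wide, 67 mm long, a stud between; seen beside and beyond the steel jaw), rad: 0 = open, as at the start; 0.20 = snapped shut. The lower jaw pushes it up; past 0.13 (pad about 17 mm down) it snaps shut by itself and stays shut when the pliers open.
- white_pad (a point): The same point on the other, otherwise identical pliers, whose jaws hold a white clip: centre of the top of the press pad on its raised handle. To be left alone.

How it is judged:
By the outcome, as a careful person would: the job done as asked, in the order asked, and still so for the second after the job is handed in, with the robot touching nothing.
It also fails if it takes over 26 s, if anything falls off the work surface, if the arm or the gripper's body presses on something with over 40 N, if the wrist force passes 120 N, or if a joint passes its speed limit or range.

ROBOT

A 6-joint arm with a two-finger parallel gripper is mounted at the origin on the work surface; the furniture and walls round the work are solid. World frame = base frame: x ahead of the robot, y to its left, z up, the work surface at z = 0. Lengths are in mm, angles in rad, forces in N, time in s.
With the tool pointing down it reaches from about 275 to 1000 mm from the base axis. Payload 8.4 kg.
Tool frame: the origin (TCP) lies midway between the tips of the shut fingers; the grasp point (between the pads) lies 19 mm behind it; x points along the fingers, z is the direction in which the jaws open and shut, and the axes are right-handed (so a half turn about x gives the same grasp; the last joint's range is limited). The gripper opens to 85 mm and grips with 20 to 120 N. Pads are 22 mm wide; open, the fingers measure 114 mm over their backs; the gripper's body (76 mm by 85 mm) begins 54 mm behind the grasp point. The pads swing forward as they close: fully open they stand 13 mm farther back than shut.
Start: joints at [-0.002, 0.353, 1.633, -0, 1.155, -0.002], TCP at [625.002, -0, 231.281] pointing down, gripper open.
Joint ranges: [-2.63, 2.63], [-0.92, 2.1], [0.06, 2.66], [-1.3, 4.44], [0, 2.69], [-3.02, 3.02]. Speed limits (rad/s): [2.22, 2.22, 2.79, 3.14, 3.14, 3.14].

INTERFACE

Orientations are given as a unit quaternion [x, y, z, w].
In Python, from workcell import robot gives the robot as it stands.
- The arm moves only by the shell command python3 -m creep 'ROWS'. ROWS is JSON, a list of rows, each an object of numbers: "tx", "ty", "tz": the shift along the tool's x, y, z in m; "yaw": the turn about the tool's x in degrees; "grip": the closure in counts, from 0 (fully open) to 255 (shut). In form: [{"tx": .., "ty": .., "tz": .., "yaw": .., "grip": ..}, ...]. A call has 1 to 12 rows; each row is the pose to reach, as a shift and turn from the pose commanded when the call began, along the tool's axes at that moment; what a row does not reach only later rows make up. A row lasts 1/8 s, in which the tool goes at most 62.5 mm and 10.7 degrees, less where a joint would pass 70% of its speed; a pose out of reach is approached as far as the arm can. A call with a gripper value outside its range is refused whole. The fingers move at their own pace and stop on an object; the grip force is fixed at half the most. Time passes only in rows, so rows that repeat a pose let the fingers close. It gives the time, the measured TCP pose, the force and the opening at its end, in the units of the state.
- robot.observe(): the state, without advancing time (a new reading comes with each control period).
- robot.get_image(name): name is "scene" or "top" or "wrist"; returns a dict with "frame" (480x640x3 uint8, red, green, blue), "z_map" (480x640 float32, mm along the optical axis (not along the pixel's ray), 0 where there is no reading), "intrinsics" (3x3 intrinsics, pixels), "R" (3x3) and "t" (3): a world point X has camera coordinates R X + t. Camera axes: x right, y down, z forward; pixel columns grow to the right and rows downward; lengths in mm; the calibration is good to about 2 mm. The wrist camera is an equidistant fisheye: a pixel r from the principal point sees the ray r / f radians off the axis. A picture is of the moment at which its call begins.
- robot.hand_in(): hands the job in, once; it reports no verdict.
The state is a dict: "time_s": time; "joints": joint angles; "joint_vel": joint speeds; "effort": joint torques, N m; "eef_pos": TCP position; "ee_rot": TCP orientation; "contact_force": force on the tool from outside, world axes, zero at the start; "torque": the same for the moment, N m; "grip_width": finger opening in mm.
Only numpy, scipy, OpenCV 4.12 (cv2) and the standard library are available. Lean on these libraries where they do the work, as an engineer would, in place of code of your own. Each camera call takes 0.05 s, during which the arm holds its last target. There are 200 camera calls.

## Working session

There is one attempt and no reset: what is moved stays moved. The work goes in short steps, Python scripts to look and compute and a shell command to move; the robot and the scene stay as the last step left them, time stands still between calls to the robot, and variables do not carry over. Pictures are saved under pics/ and viewed, about 8 in all and at most 12, crops included, and the job is handed in when it is done.

```bash
mkdir -p pics
cat > h.py <<'E'
from workcell import robot
import numpy as np, cv2
def grab(n,f):
    d=robot.get_image(n); cv2.imwrite('pics/'+f+'.png',d['frame'][:,:,::-1]); np.savez('pics/'+f+'.npz',**d); return d
def world(d,u,v):
    K=d['intrinsics'];z=d['z_map'][v,u]
    c=np.array([(u-K[0,2])/K[0,0],(v-K[1,2])/K[1,1],1])*z
    return d['R'].T@(c-d['t'])
E
python3 - <<'E'
from h import *
grab('scene','s1');grab('top','t1');s=robot.observe();print(s)
a=cv2.imread('pics/s1.png')
E
```

```text
{'time_s': 0.1, 'joints': array([-2.40799595e-03,  3.53617818e-01,  1.63407205e+00,  4.20660801e-06,
        1.15518821e+00, -2.41143670e-03]), 'joint_vel': array([ 1.05143020e-03, -8.18156811e-04, -1.81704957e-03, -1.74050134e-03,
        7.71047273e-05, -1.70333856e-03]), 'effort': array([ 4.27485766e-04, -6.06356549e+01, -3.42817569e+01, -7.40920814e-05,
        3.91241178e-03, -4.99377973e-05]), 'eef_pos': array([ 6.24566800e+02, -2.63399959e-03,  2.30607177e+02]), 'ee_rot': array([1.84026181e-06, 7.07561098e-01, 3.07053423e-06, 7.06652172e-01]), 'contact_force': array([ 0.27972625,  0.35656143, -0.01426769]), 'torque': array([ 0.01417043, -0.00036523,  0.02439338]), 'grip_width': 85.20314989526939}
```

View pics/t1.png

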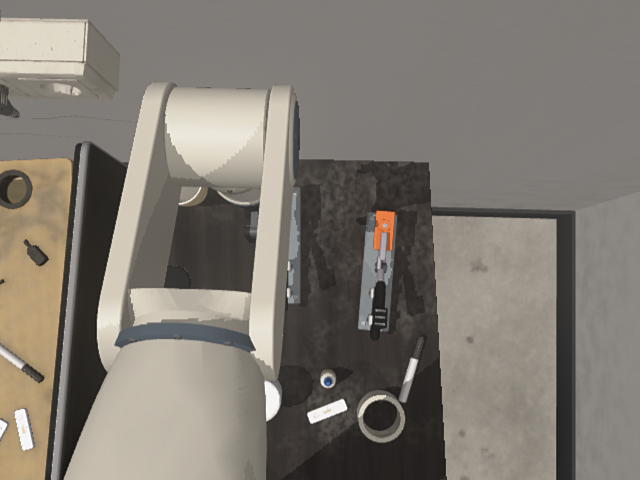

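View pics/s1.png

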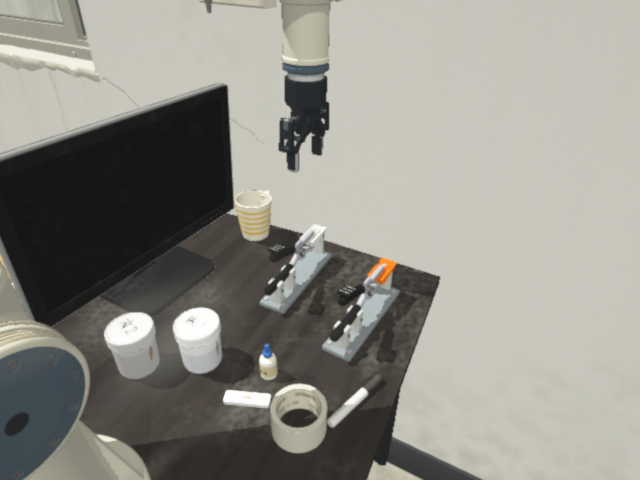

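The top view shows the orange pliers, with the ribbed pad at about (380,317) and the orange clip at (385,225). In the scene view its raised pad is at about (350,292), and the white pair is to its left.

Run:
```python
from h import *
for f,b in (('t1',(345,200,420,345)),('s1',(260,220,420,360))):
    d=dict(np.load('pics/'+f+'.npz'))
    if f=='t1':
        for v in range(300,344,4): print(v,[(u,*world(d,u,v).round().astype(int).tolist()) for u in (374,380,386)])
    else:
        for u,v in ((346,291),(350,293),(354,291),(280,251),(276,250)): print(u,v,world(d,u,v).round())
    x0,y0,x1,y1=b
    m=[(u,v) for v in range(y0,y1) for u in range(x0,x1) if d['frame'][v,u].max()<75 and d['z_map'][v,u]>0]
    P=np.array([world(d,u,v) for u,v in m]); k=(P[:,2]>112)&(P[:,2]<145)
    for s,n in((P[:,1]<-90,'right'),(P[:,1]>=-90,'left')):
        q=P[k&s]
        if len(q): print(f,n,len(q),q.mean(0).round(),q.min(0).round(),q.max(0).round())
d=dict(np.load('pics/t1.npz')); f=d['frame'].astype(int)
m=(f[:,:,0]>180)&(f[:,:,2]<90)&(f[:,:,1]<140); v,u=np.nonzero(m); P=np.array([world(d,a,b) for a,b in zip(u,v)]); print('orange',P.mean(0),np.ptp(P,0))
c=d['frame'][190:350,330:450,::-1]; c2=dict(np.load('pics/s1.npz'))['frame'][215:365,255:415,::-1]
cv2.imwrite('pics/c1.png',np.hstack([cv2.resize(c,None,fx=3.5,fy=3.5)[:525],cv2.resize(c2,None,fx=2.3,fy=3.5)]))
```

```text
300 [(374, 475, -176, 61), (380, 476, -182, 115), (386, 474, -202, 11)]
304 [(374, 468, -176, 57), (380, 470, -182, 116), (386, 467, -202, 13)]
308 [(374, 464, -171, 127), (380, 464, -181, 125), (386, 464, -191, 128)]
312 [(374, 457, -171, 128), (380, 457, -181, 127), (386, 458, -191, 126)]
316 [(374, 451, -172, 127), (380, 451, -181, 131), (386, 451, -191, 130)]
320 [(374, 444, -172, 129), (380, 445, -181, 130), (386, 445, -191, 127)]
324 [(374, 438, -171, 134), (380, 439, -181, 134), (386, 439, -191, 134)]
328 [(374, 427, -177, 58), (380, 431, -182, 118), (386, 424, -202, 14)]
332 [(374, 420, -177, 61), (380, 416, -193, -1), (386, 416, -204, -1)]
336 [(374, 413, -178, 58), (380, 408, -193, -1), (386, 409, -204, -1)]
340 [(374, 401, -182, 2), (380, 401, -194, -4), (386, 401, -204, -1)]
t1 right 281 [ 453. -180.  125.] [ 429. -193.  112.] [ 486. -168.  135.]
346 291 [ 440. -181.  130.]
350 293 [ 438. -189.  130.]
354 291 [ 452. -190.  124.]
280 251 [481. -28. 129.]
276 250 [478. -21. 132.]
s1 right 186 [ 433. -182.  123.] [ 422. -192.  112.] [ 457. -167.  133.]
s1 left 153 [478. -20. 123.] [465. -29. 112.] [505.  -5. 133.]
orange [ 600.61200781 -187.55425505   80.57537896] [65.08963818 34.82344629 10.7103039 ]
```

View pics/c1.png

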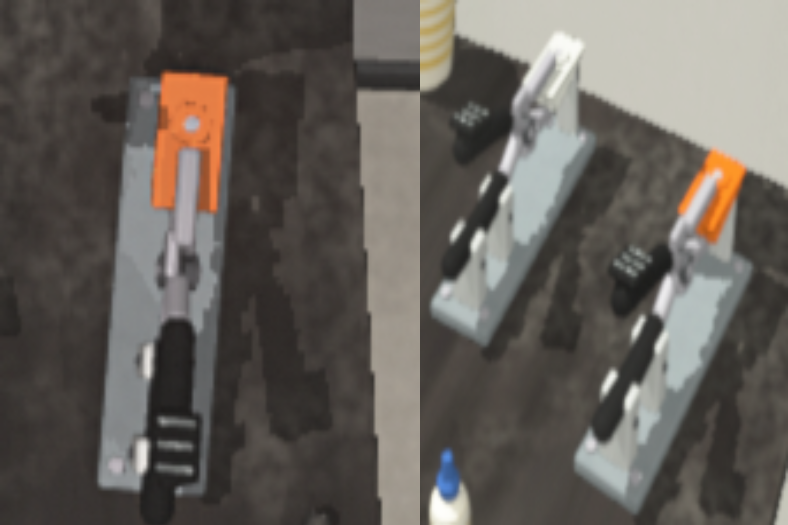

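The crop confirms it: the ribbed pad with three grey ribs is above the orange pair's grip. Its centre is near (451, -181, 129) and its height agrees with the 129 mm given. Tool axes in the world are x = down, y = +y and z = +x. I'll shut the fingers and move over the pad, slightly towards the robot.

```bash
python3 -m creep '[{"tx":0,"ty":-0.045,"tz":-0.043,"yaw":0,"grip":255},{"tx":0,"ty":-0.09,"tz":-0.087,"yaw":0,"grip":255},{"tx":0,"ty":-0.135,"tz":-0.13,"yaw":0,"grip":255},{"tx":0.02,"ty":-0.181,"tz":-0.177,"yaw":0,"grip":255},{"tx":0.05,"ty":-0.181,"tz":-0.177,"yaw":0,"grip":255},{"tx":0.065,"ty":-0.181,"tz":-0.177,"yaw":0,"grip":255},{"tx":0.065,"ty":-0.181,"tz":-0.177,"yaw":0,"grip":255},{"tx":0.065,"ty":-0.181,"tz":-0.177,"yaw":0,"grip":255},{"tx":0.065,"ty":-0.181,"tz":-0.177,"yaw":0,"grip":255}]'
python3 - <<'E'
from h import *
d=grab('wrist','w1');grab('scene','s2')
s=np.load('pics/s2.npz')['frame'][180:380,240:440,::-1]
cv2.imwrite('pics/c2.png',np.hstack([cv2.resize(d['frame'][:,:,::-1],(533,400)),cv2.resize(s,(267,400))]))
E
```

```text
time_s: 1.23
eef_pos: [449.0, -180.8, 167.1]
ee_rot: [-0.001, 0.707, 0.0, 0.708]
contact_force: [-0.4, 1.5, 0.1]
grip_width: 0.4
```

View pics/c2.png

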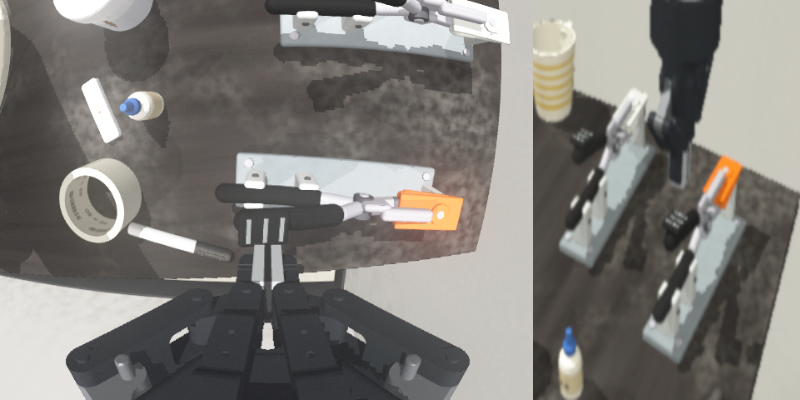

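In the wrist view the fingertips at (268,245) line up with the ribbed pad at (263,230), with the orange clip to the right at (430,212). Next I'll descend in steps and watch the force.

```bash
python3 -m creep '[{"tx":0.015,"ty":0,"tz":0,"yaw":0,"grip":255},{"tx":0.03,"ty":0,"tz":0,"yaw":0,"grip":255},{"tx":0.04,"ty":0,"tz":0,"yaw":0,"grip":255},{"tx":0.045,"ty":0,"tz":0,"yaw":0,"grip":255},{"tx":0.045,"ty":0,"tz":0,"yaw":0,"grip":255}]'
```

```text
time_s: 1.95
eef_pos: [447.4, -180.9, 120.6]
ee_rot: [0.0, 0.708, 0.0, 0.706]
contact_force: [-2.4, 1.6, 7.1]
grip_width: -0.1
```

```bash
python3 -m creep '[{"tx":0.004,"ty":0,"tz":-0.002,"yaw":0,"grip":255},{"tx":0.008,"ty":0,"tz":-0.004,"yaw":0,"grip":255},{"tx":0.011,"ty":0,"tz":-0.005,"yaw":0,"grip":255},{"tx":0.013,"ty":0,"tz":-0.006,"yaw":0,"grip":255},{"tx":0.013,"ty":0,"tz":-0.006,"yaw":0,"grip":255},{"tx":0.013,"ty":0,"tz":-0.006,"yaw":0,"grip":255}]'
python3 - <<'E'
from h import *
d=grab('wrist','w2')
cv2.imwrite('pics/c3.png',cv2.resize(np.hstack([np.load('pics/w1.npz')['frame'][170:330,240:600,::-1],d['frame'][170:330,240:600,::-1]]),None,fx=1.1,fy=1.8))
E
```

```text
time_s: 2.7
eef_pos: [441.3, -180.7, 108.0]
ee_rot: [0.0, 0.708, 0.0, 0.707]
contact_force: [-2.9, 2.2, 6.5]
grip_width: 0.2
```

View pics/c3.png

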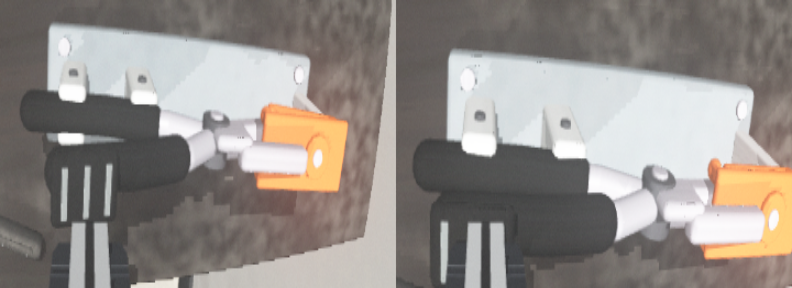

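The pad is down by roughly 21 mm, with the fingers still on it at (485,240) in the right half, but the clip's state can't be read from here. I'll press on a little to the stop, which shows as a rise in force.

```bash
python3 -m creep '[{"tx":0.002,"ty":0,"tz":-0.001,"yaw":0,"grip":255},{"tx":0.004,"ty":0,"tz":-0.002,"yaw":0,"grip":255},{"tx":0.004,"ty":0,"tz":-0.002,"yaw":0,"grip":255},{"tx":0.004,"ty":0,"tz":-0.002,"yaw":0,"grip":255}]'; python3 -c "
from h import *
grab('scene','s3')"
```

```text
time_s: 3.25
eef_pos: [439.8, -180.6, 104.1]
ee_rot: [0.0, 0.707, 0.0, 0.707]
contact_force: [-2.3, 3.0, 7.4]
grip_width: -0.2
```

At (439.8, 104.1) the tool is at the expected pad centre 25 mm down, which is past the 17 mm snap point. I'll let go and check the clip.

```bash
python3 -m creep '[{"tx":-0.01,"ty":0,"tz":0.004,"yaw":0,"grip":255},{"tx":-0.025,"ty":0,"tz":0.008,"yaw":0,"grip":255},{"tx":-0.06,"ty":0,"tz":0.008,"yaw":0,"grip":255},{"tx":-0.11,"ty":0,"tz":0.008,"yaw":0,"grip":255},{"tx":-0.14,"ty":0,"tz":0.008,"yaw":0,"grip":255},{"tx":-0.14,"ty":0,"tz":0.008,"yaw":0,"grip":255},{"tx":-0.14,"ty":0,"tz":0.008,"yaw":0,"grip":255},{"tx":-0.14,"ty":0,"tz":0.008,"yaw":0,"grip":255}]'
python3 - <<'E'
from h import *
grab('scene','s4')
ims=[]
for f in('s1','s3','s4'):
    d=dict(np.load(f'pics/{f}.npz')); ims.append(cv2.resize(d['frame'][240:340,325:410,::-1],(260,306),interpolation=cv2.INTER_CUBIC))
    m=[world(d,u,v) for v in range(270,310) for u in range(325,375) if d['frame'][v,u].max()<75 and d['z_map'][v,u]>0]
    P=np.array(m);P=P[(P[:,2]>85)&(P[:,2]<140)]; print(f,P.mean(0).round(),P[:,2].max().round())
    F=d['frame'].astype(int);M=(F[:,:,0]>120)&(F[:,:,2]<F[:,:,0]*.45)&(F[:,:,1]<F[:,:,0]*.7);M[:240]=0;M[340:]=0;M[:,:330]=0;M[:,410:]=0
    v,u=np.nonzero(M);Q=np.array([world(d,a,b) for a,b in zip(u,v)]);print('orange',len(Q),Q[:,2].min(),np.percentile(Q[:,2],[5,50,95]).round(1))
d=grab('wrist','w3')
for f in('w1','w3'):
    d=dict(np.load(f'pics/{f}.npz'))
cv2.imwrite('pics/c4.png',np.hstack(ims+[]))
E
```

```text
time_s: 4.3
eef_pos: [447.3, -180.7, 243.3]
ee_rot: [0.0, 0.708, 0.0, 0.706]
contact_force: [0.6, 0.3, -0.1]
grip_width: -0.1
s1 [ 448. -184.  116.] 133.0
orange 305 -3.5772310522169746 [64.3 78.6 81.1]
s3 [ 447. -183.  106.] 138.0
orange 273 -3.435501216643989 [70.3 78.8 81.4]
s4 [ 448. -184.  116.] 133.0
orange 273 -3.158783369670105 [70.5 78.8 81.1]
```

View pics/c4.png

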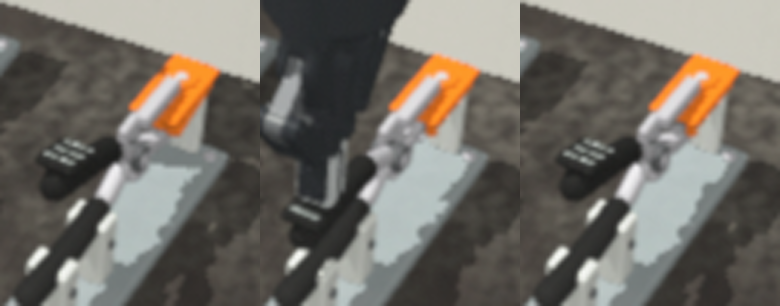

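The three panels show start, pressed and released. The handle is back at its starting height (pad top 133 mm both times). The orange clip's lowest visible part has risen from 64 to 70.5 mm and stays there after release, so the clip is shut.

```bash
python3 -c "
from h import *
print(robot.hand_in())"
```

```text
the job is handed in; nothing more can be done
None
```

I pressed the raised handle of the orange-clip pliers down about 25 mm with the closed fingertips, let it spring back up, and handed the job in at about 4.4 s.

- **Press:** the vertical force stayed at about 7.4 N or less in the readings at the end of each move. That is just over the stated 3 to 7 N. I saw no sharp rise in force at the hard stop, so I judged the stroke from height: the tool reached 104 mm, and the pad starts at 129 mm.
- **Handle:** the pad's top is back at 133 mm, the same as at the start.
- **Clip:** the lower edge of the visible orange rose from 64 to 70.5 mm and stayed there after release. I take that as snapped shut; it is an indirect measurement, since no picture shows the stud closed.
- **White pair:** the arm never went near it or touched it, but I did not measure it again at the end.
- **At hand-in:** the arm was clear of everything, about 110 mm above the pad, with a force reading near zero.

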